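# Lay a bronze spindle in its filing cradle and close the keeper

## Robot

A 6-joint arm with a two-finger parallel gripper is mounted at the origin on the work surface. World frame = base frame: x ahead of the robot, y to its left, z up, the work surface at z = 0. Lengths are in mm, angles in degrees, forces in N, time in s.
With the tool pointing down it reaches from about 350 to 975 mm from the base axis. Payload 17.4 kg.
Tool frame: the origin (TCP) lies between the finger pads; the fingertips stand 14 mm ahead of it and the grasp point (between the pads) lies 5 mm behind it; z points along the fingers, y is the line along which they close (so a half turn about z gives the same grasp; the last joint's range is limited). The gripper opens to 85 mm and grips with 20 to 120 N. Pads are 22 mm wide; open, the fingers measure 114 mm over their backs; the gripper's body (76 mm by 85 mm) begins 54 mm behind the grasp point. The pads swing forward as they close: fully open they stand 13 mm farther back than shut.
Start: joints at [-70.462, 6.646, 82.598, -0, 90.757, -2.166], TCP at [249.61, -627.158, 245.303] pointing down, gripper open.
Joint ranges: [-162.19, 162.19], [-47.58, 125.68], [4.15, 143.07], [-65.23, 245.23], [0.69, 171.88], [-170.13, 170.13]. Speed limits (degrees/s): [108.29, 108.29, 127.2, 180, 180, 180].

## Interface

Orientations are given as a 3x3 rotation matrix whose columns are the frame's x, y, z axes.
In Python, from bench import env gives the robot as it stands. The module is installed in compiled form; this text tells all that it offers.
- The arm moves only by the tool step_arm, never from a script. Its argument "deltas" is a list of rows, each an object of numbers: "x", "y", "z": the shift along the tool's x, y, z in units of 1000 mm (1.0 is 1000 mm); "yaw": the turn about the tool's z in units of 30 degrees (1.0 is 30 degrees); "gripper": the opening, from 0 (shut) to 1 (fully open). In form: [{"x": .., "y": .., "z": .., "yaw": .., "gripper": ..}, ...]. A call has 1 to 8 rows; each row is the pose to reach, as a shift and turn from the pose commanded when the call began, along the tool's axes at that moment; what a row does not reach only later rows make up. A row lasts 1/12 s, in which the tool goes at most 41.7 mm and 7.16 degrees, less where a joint would pass 70% of its speed; a pose out of reach is approached as far as the arm can. A call with a number of a shift or a turn outside -1 to 1 is refused whole. A call with a gripper value outside its range is refused whole. The fingers move at their own pace and stop on an object; the grip force is fixed at half the most. Time passes only in rows, so rows that repeat a pose let the fingers close. It gives the time, the measured TCP pose, the force, the opening and the grip force at its end, in the units of the state.
- env.observe(): the state, without advancing time (a new reading comes with each control period).
- env.snapshot(name): name is "side" or "top"; returns the picture (400x640x3 uint8, red, green, blue); there is no depth.
- env.calibration(name): a dict with "K" (3x3 intrinsics, pixels), "position" and "rotation" of the camera in the world. Camera axes: x right, y down, z forward; pixel columns grow to the right and rows downward; lengths in mm; the calibration is good to about 2 mm. A picture is of the moment at which its call begins. calibration takes no time and is no camera call.
- env.close_job(): hands the job in; it is judged then, once.
Trained networks look in the newest picture that a camera, given by its name, has taken for a name from the list of things; names that differ only in an ending like _2 or _b are one class to them, and where a whole thing is asked for, a point or a joint stands for the part that bears it (a point fixed in the world has none). Each returns a list of dicts, best first, with "p" (0 to 1); they miss things now and then, are a little off and sometimes report something else, mostly with a low value. They report only what shows in the picture. A call takes as long as a camera call. They do not tell look-alikes from the thing itself.
- env.boxes_of(thing, camera): "at" ([column, row] as shares, 0 to 1, of the picture: columns of its width, rows of its height, amid what is visible of it).
- env.trace(thing, camera): "region" (400x640 bool, what is visible of it) and "at" ([column, row] as shares, 0 to 1, of the picture: columns of its width, rows of its height, amid what is visible of it).
The state is a dict: "time_s": time; "q": joint angles; "qd": joint speeds; "tau": joint torques, N m; "position": TCP position; "tcp_rot": TCP orientation; "contact_force": force on the tool from outside, world axes, zero at the start; "ft_torque": the same for the moment, N m; "grip_width": finger opening in mm; "finger_force": force on a finger pad.
Only numpy, scipy, OpenCV 4.12 (cv2) and the standard library are available. Lean on these libraries where they do the work, as an engineer would, in place of code of your own. Each camera call takes 0.05 s, during which the arm holds its last target. There are 200 camera calls.

## Task

Take the bronze spindle out of the grey parts bin and lay it in the two V-notches of the wooden cradle, its square head standing free in the gap between the red end plate and the upright next to it; set it down, do not drop it. Once it rests there by itself, swing the blue keeper fully round over the spindle's tail to its stop. Leave the green tin and the brush where they are.

Things in the scene. Friction and masses are not known exactly. Their poses are not given: they have to be found in the camera images.
- spindle: Loose bronze spindle, 0.5 kg, 164 mm long. Origin on its axis at mid-length, x along the axis to the square head. Shaft 18 mm in diameter, x = -82 to +68 mm; head 36 x 36 x 14 mm, x = +68 to +82; round disc 36 mm in diameter, x = -36 to -30. Centre of mass x = +15. Starts level on the bin's floor, its axis 18 mm above it, pointing any way. Any roll about its axis is fine.
- spindle_head (a point): Centre of the spindle's square head (x = +75 mm on its axis).
- spindle_tail (a point): Point on the spindle's axis near its plain tail end (x = -75 mm).
- bin: Grey open square bin fixed to the bench, 222 x 222 mm outside, 46 mm high, walls and floor 6 mm thick. Origin at the centre of its underside.
- jig: Wooden cradle fixed to the bench. Origin: centre of its underside; x lengthways to the red end plate. Base 215 x 130 x 20 mm. Two uprights 14 mm thick at x = -52 and +52 mm, 79 mm high, y -32 to +32 (+50 at x = -52), each with a 90 degree V-notch at y = 0, 34 mm wide, 17 deep. Red plate x = 91 to 103, 64 wide, 91 high.
- jig_seat (a point): Where the spindle's origin should lie: on the line of the notches, midway between the uprights, 75 mm above the bench. Axes as the cradle's; the spindle's x points along x, so that its head stands in the 32 mm gap between the x = +52 upright and the red plate, and its disc between the uprights.
- keeper (a joint): Angle (rad) of the blue swing keeper, a flat arm turning about a vertical pin on top of the x = -52 upright. 0: closed at its stop, lying across above the spindle's tail (along the cradle's -y). It grows as it swings outwards: 1.57 points along the cradle's -x; stop at 2.4. It turns easily and stays where left.
- keeper_pivot (a point): Keeper's pin axis at the height of the arm's upper face (93 mm above the bench); in the cradle's frame at x = -52, y = +36 mm. The arm is 14 mm wide, 6 mm thick and reaches 51 mm from this axis; its underside clears a seated spindle by 3 mm.
- keeper_knob (a point): Centre of the top of the black knob on the keeper, 42 mm from the pin axis. The knob is a round post 14 mm in diameter, 30 mm tall above the arm, its top 123 mm above the bench. It is pushed or gripped to swing the keeper.
- tin: Green tin with a white lid, 60 mm in diameter, 80 mm high, standing. Origin at the centre of its underside. To be left alone.
- brush: Brush with a wooden handle, 150 mm long, lying on the bench in front of the robot's base. To be left alone.
Not all that is in view belongs to the job. Of the things that look like the spindle, the middle-sized one is meant.

How it is judged:
By the outcome, as a careful person would: the job done as asked, in the order asked, and still so for the second after the job is handed in, with the robot touching nothing.
It also fails if it takes over 58 s, if anything falls off the work surface, if the arm or the gripper's body presses on something with over 40 N, if the wrist force passes 120 N, or if a joint passes its speed limit or range.

## Working session

There is one attempt and no reset: what is moved stays moved. The work goes in short steps, Python scripts to look and compute and a tool call to move; the robot and the scene stay as the last step left them, time stands still between calls to the robot, and variables do not carry over. Pictures are saved under pics/ and viewed, at most 10 in all, crops included, and the job is handed in when it is done.

Besides the shell and the picture viewer there is one more tool, called after "Emit:" as name(argument=value, ...), one argument or row to a line, values as JSON. step_arm: Moves the arm, as the interface text tells. Its arguments: {"type":"object","properties":{"deltas":{"type":"array"}},"required":["deltas"]}

```bash
mkdir -p pics; python3 - <<'E'
from bench import env
import cv2,numpy as np
s=env.observe();print(s['time_s'],s['position'],s['tcp_rot'],s['grip_width'])
for c in('top','side'):
    im=env.snapshot(c);cv2.imwrite(f'pics/{c}0.png',im[:,:,::-1])
    k=env.calibration(c);print(c,k)
    for t in('spindle','spindle_head','spindle_tail','bin','jig','keeper','keeper_knob','keeper_pivot','tin','brush'):
        print(t,[(round(d['p'],2),round(d['at'][0]*640),round(d['at'][1]*400)) for d in env.boxes_of(t,c)])
E
```

```text
0.0 [ 249.57034298 -626.97385528  244.54722656] [[ 9.29086815e-01  3.69861490e-01 -4.09724912e-04]
 [ 3.69861716e-01 -9.29086157e-01  1.10592662e-03]
 [ 2.83699244e-05 -1.17904340e-03 -9.99999305e-01]] 85.46280427223216
top {'K': array([[375.83374846,   0.        , 320.70276442],
       [  0.        , 375.83374846, 200.44043349],
       [  0.        ,   0.        ,   1.        ]]), 'position': array([ 335.31426321, -126.24355833,  968.19690311]), 'rotation': array([[ 0.02835682, -0.99199272,  0.12307047],
       [-0.9991317 , -0.0318876 , -0.0268145 ],
       [ 0.03052421, -0.12220324, -0.9920356 ]])}
spindle [(0.92, 360, 174), (0.68, 397, 307), (0.17, 199, 172)]
spindle_head [(0.92, 362, 182), (0.78, 453, 202), (0.76, 395, 308)]
spindle_tail [(0.94, 397, 306), (0.67, 454, 197), (0.61, 363, 179)]
bin [(0.76, 365, 170), (0.6, 270, 206)]
jig [(0.65, 184, 147), (0.24, 201, 170)]
keeper [(0.56, 198, 169)]
keeper_knob [(0.6, 358, 180), (0.54, 198, 171)]
keeper_pivot [(0.54, 199, 168)]
tin [(0.71, 275, 93)]
brush [(0.71, 270, 204)]
side {'K': array([[446.89179479,   0.        , 317.27693785],
       [  0.        , 446.89179479, 208.33012695],
       [  0.        ,   0.        ,   1.        ]]), 'position': array([-119.05687672,  591.32530994,  804.62717325]), 'rotation': array([[-0.79442813, -0.35615884,  0.49197036],
       [-0.60696315,  0.49476482, -0.6219353 ],
       [-0.02190187, -0.79269077, -0.60923038]])}
spindle [(0.77, 324, 202), (0.64, 441, 224)]
spindle_head [(0.93, 442, 226), (0.81, 327, 199)]
spindle_tail [(0.65, 444, 223), (0.64, 235, 258), (0.6, 323, 199)]
bin [(0.92, 319, 197)]
jig [(0.88, 199, 288), (0.33, 326, 201)]
keeper [(0.77, 232, 257)]
keeper_knob [(0.59, 234, 256), (0.36, 320, 201)]
keeper_pivot [(0.46, 234, 260)]
tin [(0.83, 225, 207)]
brush [(0.98, 297, 256)]
```

View pics/top0.png

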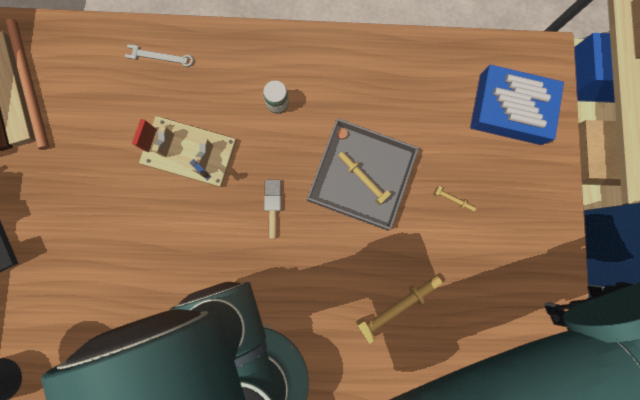

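View pics/side0.png

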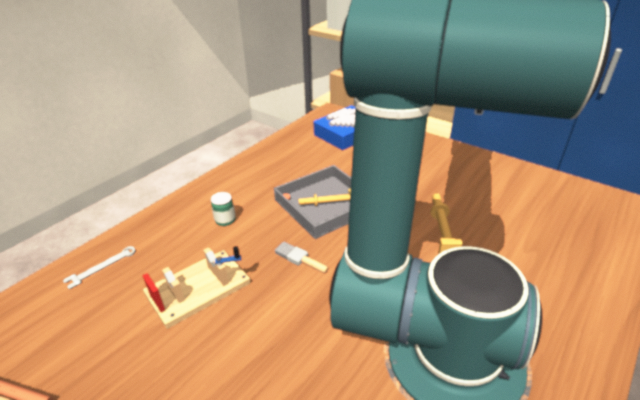

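Top view: spindle in the bin runs from tail (~345,157) to head (~384,198), disc near 352,165. The cradle is at (187,150), with the red plate at (145,133) and the keeper/knob at (200,168). The larger and smaller look-alikes lie outside the bin. I'll enlarge both areas.

```bash
python3 - <<'E'
import cv2,numpy as np
t=cv2.imread('pics/top0.png');s=cv2.imread('pics/side0.png')
def crop(im,x0,y0,w,h,f):
    c=cv2.resize(im[y0:y0+h,x0:x0+w],None,fx=f,fy=f,interpolation=cv2.INTER_CUBIC)
    for i in range(0,w,10):
        cv2.line(c,(i*f,0),(i*f,8 if (x0+i)%50 else 20),(255,255,255),1)
    for i in range(0,h,10):
        cv2.line(c,(0,i*f),(8 if (y0+i)%50 else 20,i*f),(255,255,255),1)
    return c
cv2.imwrite('pics/c1.png',crop(t,130,110,110,80,7))
cv2.imwrite('pics/c2.png',np.hstack([crop(t,300,115,130,120,5)[:,:],]))
cv2.imwrite('pics/c3.png',crop(s,140,235,110,90,6))
E
```

```text
(no output)
```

View pics/c1.png

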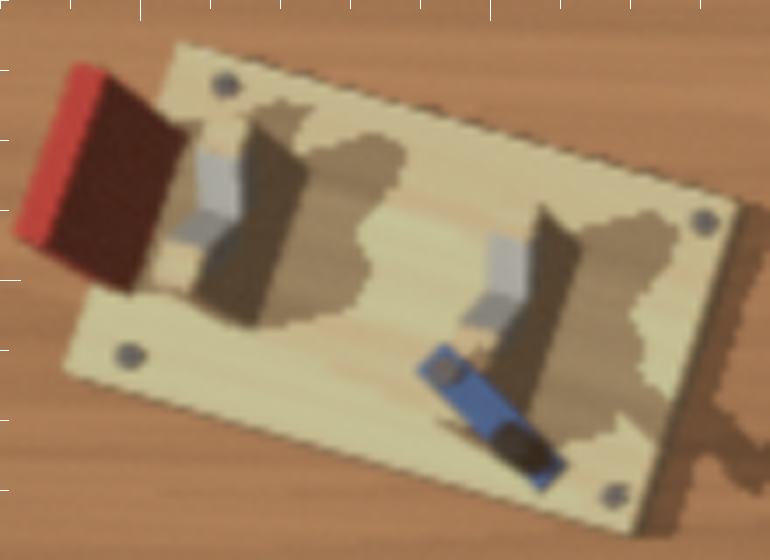

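View pics/c2.png

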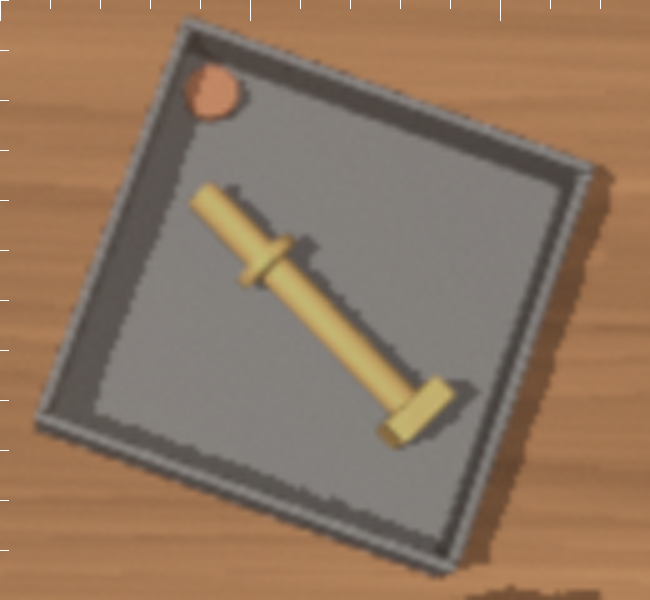

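View pics/c3.png

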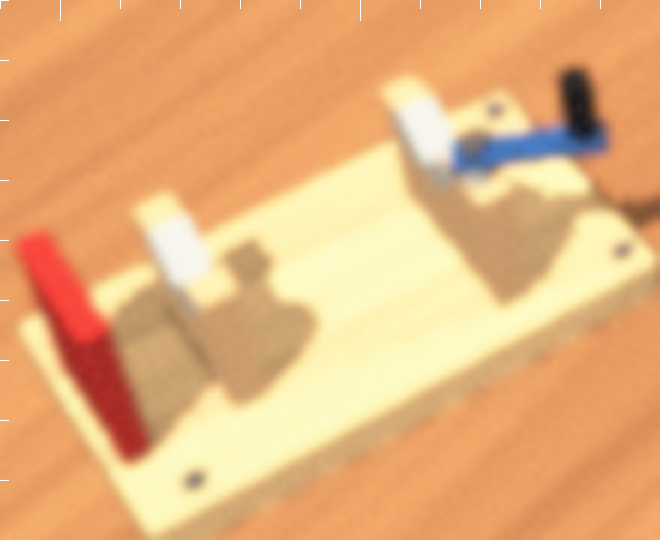

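The crops show clear corners: cradle base, red plate and keeper pin in both cameras, and the spindle's tail, disc and head in the top view. I'll fit the poses by least squares.

```bash
cat > h.py <<'E'
from bench import env
import numpy as np
from scipy.optimize import least_squares
def proj(c,P):
    k=env.calibration(c);q=(np.asarray(P)-k['position'])@k['rotation'];p=q@k['K'].T
    return p[:,:2]/p[:,2:]
def place(v,P,z0=0):
    P=np.asarray(P,float);c,s=np.cos(v[2]),np.sin(v[2])
    return np.c_[v[0]+c*P[:,0]-s*P[:,1],v[1]+s*P[:,0]+c*P[:,1],P[:,2]+z0]
def fit(obs,x0,z0=0):
    f=lambda v:np.concatenate([(proj(c,place(v,P,z0))-px).ravel() for c,P,px in obs])
    r=least_squares(f,x0,x_scale=[100,100,1]);return r.x,np.abs(r.fun).reshape(-1,2).max(1).round(1)
def ray(c,px,z):
    k=env.calibration(c);d=k['rotation']@np.linalg.inv(k['K'])@[*px,1];return k['position']+d*(z-k['position'][2])/d[2]
E
python3 - <<'E'
from h import *
J=[(107.5,-65,20),(-107.5,-65,20),(107.5,65,20),(-107.5,65,20),(103,-32,91),(91,-32,91),(103,32,91),(91,32,91),(-52,36,93)]
t=np.array([(180,42),(740,203),(65,370),(632,533),(75,62),(107,75),(13,230),(43,247),(445,370)])/7+[130,110]
s=np.array([(22,325),(505,92),(155,537),(655,262),(20,238),(48,230),(78,340),(105,325),(475,143)])/6+[140,235]
for o in ([('top',J,t)],[('side',J,s)],[('top',J,t),('side',J,s)]):
    v,r=fit(o,[450,230,1.3]);print('jig',v[:2].round(1),np.degrees(v[2]).round(2),r)
knob=np.array((525,450))/7+[130,110]
k=ray('top',knob,123);pv=place(v,[(-52,36,93)])[0];d=k-pv
print('knob',k,pv,np.hypot(*d[:2]),'ang from -y cw',np.degrees(v[2]-np.pi/2-np.arctan2(d[1],d[0])))
S=[(82,18,18),(82,-18,18),(68,18,18),(68,-18,18),(-33,18,0),(-33,-18,0),(-82,0,4)]
t=np.array([(455,397),(400,445),(440,377),(385,425),(292,240),(243,282),(203,194)])/5+[300,115]
a,r=fit([('top',S,t)],[400,-200,-2.3],24);print('sp',a[:2],np.degrees(a[2]),r)
B=[(111,111,46),(111,-111,46),(-111,-111,46),(-111,111,46)]
t=np.array([(188,20),(595,165),(448,572),(40,420)])/5+[300,115]
b,r=fit([('top',B,t)],[400,-200,-.3]);print('bin',b[:2],np.degrees(b[2]),r)
E
```

```text
jig [570.1 192.2] 75.71 [0.4 0.4 0.6 0.3 0.2 0.7 0.9 0.4 0.4]
jig [568.1 191.6] 75.27 [0.5 0.6 0.7 1.  1.  0.8 0.3 1.2 1.2]
jig [569.2 191.7] 75.52 [0.2 0.1 0.4 0.7 0.3 0.6 1.1 0.6 0.8 0.8 0.8 0.9 0.7 1.3 0.8 0.2 1.  1. ]
knob [491.40572984 114.64516448 123.        ] [521.35048032 150.38407191  93.        ] 46.62571807356366 ang from -y cw 115.48354409885256
sp [ 516.98563207 -256.73476373] -135.57722704453272 [0.1 0.8 0.8 0.1 0.2 0.7 0.6]
bin [ 521.91333901 -256.91232762] -18.66563703895339 [1.1 0.3 1.4 1.4]
```

Emit:
step_arm(
  deltas=[
    {"x":0.372,"y":-0.24,"z":0.1,"yaw":-0.757,"gripper":0.7},
    {"x":0.372,"y":-0.24,"z":0.1,"yaw":-0.757,"gripper":0.7},
    {"x":0.372,"y":-0.24,"z":0.1,"yaw":-0.757,"gripper":0.7},
    {"x":0.372,"y":-0.24,"z":0.1,"yaw":-0.757,"gripper":0.7},
    {"x":0.372,"y":-0.24,"z":0.1,"yaw":-0.757,"gripper":0.7},
    {"x":0.372,"y":-0.24,"z":0.1,"yaw":-0.757,"gripper":0.7},
    {"x":0.372,"y":-0.24,"z":0.1,"yaw":-0.757,"gripper":0.7},
    {"x":0.372,"y":-0.24,"z":0.1,"yaw":-0.757,"gripper":0.7},
  ],
)

```text
time_s: 1.77
position: [439.0, -360.6, 171.7]
tcp_rot: [[0.714, 0.7, 0.0], [0.7, -0.714, -0.0], [0.0, 0.001, -1.0]]
contact_force: [1.0, 0.6, 0.2]
grip_width: 59.8
finger_force: 0.0
```

```bash
cat >> h.py <<'E'
def delta(target,psi=None,pos=None):
    s=env.observe();R=s['tcp_rot'];p=s['position'] if pos is None else np.array(pos)
    d=R.T@(np.array(target)-p);y=np.degrees(np.arctan2(R[1,0],R[0,0]))
    print('t',s['time_s'],'pos',s['position'].round(1),'yaw',y.round(2),'delta',(d/1000).round(4),'dyaw',None if psi is None else round((-(psi-y+180)%360-180 if 0 else -((psi-y+180)%360-180))/30,3),'F',s['contact_force'].round(1),'q',s['q'].round(0))
E
python3 - <<'E'
from h import *
delta([506.3,-267.2,100],44.4)
k=env.snapshot('top')
for t in('spindle','spindle_head','spindle_tail'):print(t,[(d['p'],d['at'][0]*640,d['at'][1]*400) for d in env.boxes_of(t,'top')])
import cv2;cv2.imwrite('pics/t1.png',k[:,:,::-1])
E
```

```text
t 1.7667 pos [ 439.  -360.6  171.7] yaw 44.4 delta [ 0.1134 -0.0197  0.0717] dyaw 0.0 F [1.  0.6 0.2] q [-42.  -5. 101.  -0.  84.   4.]
spindle []
spindle_head [(0.56, 365.376, 183.88)]
spindle_tail [(0.75, 270.272, 206.07999999999998), (0.68, 198.20799999999997, 167.32), (0.61, 364.288, 179.8)]
```

Emit:
step_arm(
  deltas=[
    {"x":0.113,"y":-0.02,"z":0.072,"yaw":0,"gripper":0.7},
    {"x":0.113,"y":-0.02,"z":0.072,"yaw":0,"gripper":0.7},
    {"x":0.113,"y":-0.02,"z":0.072,"yaw":0,"gripper":0.7},
    {"x":0.113,"y":-0.02,"z":0.072,"yaw":0,"gripper":0.7},
    {"x":0.113,"y":-0.02,"z":0.072,"yaw":0,"gripper":0.7},
  ],
)

```text
time_s: 2.38
position: [505.0, -268.0, 98.1]
tcp_rot: [[0.713, 0.701, -0.002], [0.701, -0.713, 0.001], [-0.001, -0.003, -1.0]]
contact_force: [-0.4, -0.4, -0.1]
grip_width: 59.7
finger_force: 0.0
```

```bash
python3 - <<'E'
from h import *
delta([506.3,-267.2,24],44.4)
E
```

```text
t 2.3833 pos [ 505.  -268.    98.1] yaw 44.49 delta [0.0016 0.0005 0.0741] dyaw 0.003 F [-0.4 -0.4 -0.1] q [-31.  -2. 105.   0.  77.  15.]
```

Emit:
step_arm(
  deltas=[
    {"x":0.001,"z":0.03,"gripper":0.7},
    {"x":0.002,"z":0.05,"gripper":0.7},
    {"x":0.002,"z":0.063,"gripper":0.7},
    {"x":0.002,"z":0.069,"gripper":0.7},
    {"x":0.002,"z":0.073,"gripper":0.7},
    {"x":0.002,"z":0.073,"gripper":0.7},
  ],
)

```text
$.deltas[0]: bad value
```

Emit:
step_arm(
  deltas=[
    {"gripper":0.1},
    {"gripper":0.1},
    {"gripper":0.1},
    {"gripper":0.1},
    {"gripper":0.1},
    {"gripper":0.1},
  ],
)

```text
$.deltas[0]: bad value
```

All five keys are required in each row.

Emit:
step_arm(
  deltas=[
    {"x":0.001,"y":0,"z":0.03,"yaw":0,"gripper":0.7},
    {"x":0.002,"y":0,"z":0.05,"yaw":0,"gripper":0.7},
    {"x":0.002,"y":0,"z":0.063,"yaw":0,"gripper":0.7},
    {"x":0.002,"y":0,"z":0.069,"yaw":0,"gripper":0.7},
    {"x":0.002,"y":0,"z":0.073,"yaw":0,"gripper":0.7},
    {"x":0.002,"y":0,"z":0.073,"yaw":0,"gripper":0.7},
  ],
)

```text
time_s: 2.88
position: [506.3, -268.4, 27.2]
tcp_rot: [[0.715, 0.699, 0.0], [0.699, -0.715, -0.0], [-0.0, 0.0, -1.0]]
contact_force: [0.2, -0.4, -0.1]
grip_width: 59.8
finger_force: 0.0
```

Emit:
step_arm(
  deltas=[
    {"x":0,"y":0,"z":0,"yaw":0,"gripper":0.1},
    {"x":0,"y":0,"z":0,"yaw":0,"gripper":0.1},
    {"x":0,"y":0,"z":0,"yaw":0,"gripper":0.1},
    {"x":0,"y":0,"z":0,"yaw":0,"gripper":0.1},
    {"x":0,"y":0,"z":0,"yaw":0,"gripper":0.1},
    {"x":0,"y":0,"z":0,"yaw":0,"gripper":0.1},
  ],
)

```text
time_s: 3.38
position: [506.8, -267.9, 27.9]
tcp_rot: [[0.714, 0.7, 0.001], [0.7, -0.714, -0.001], [0.0, 0.001, -1.0]]
contact_force: [-0.6, 0.3, 5.5]
grip_width: 16.0
finger_force: 58.4
```

Width of 16 mm suggests the pads hold the shaft above its middle; regrip 5 mm lower.

Emit:
step_arm(
  deltas=[
    {"x":0,"y":0,"z":0,"yaw":0,"gripper":0.5},
    {"x":0,"y":0,"z":0,"yaw":0,"gripper":0.5},
    {"x":0,"y":0,"z":0,"yaw":0,"gripper":0.5},
    {"x":0,"y":0,"z":0,"yaw":0,"gripper":0.5},
    {"x":0,"y":0,"z":0.005,"yaw":0,"gripper":0.5},
    {"x":0,"y":0,"z":0.005,"yaw":0,"gripper":0.5},
    {"x":0,"y":0,"z":0.005,"yaw":0,"gripper":0.5},
  ],
)

```text
time_s: 3.97
position: [506.2, -267.4, 21.3]
tcp_rot: [[0.714, 0.7, -0.001], [0.7, -0.714, 0.0], [-0.0, -0.001, -1.0]]
contact_force: [-0.0, 0.4, -0.0]
grip_width: 42.8
finger_force: 0.0
```

Emit:
step_arm(
  deltas=[
    {"x":0,"y":0,"z":0,"yaw":0,"gripper":0.1},
    {"x":0,"y":0,"z":0,"yaw":0,"gripper":0.1},
    {"x":0,"y":0,"z":0,"yaw":0,"gripper":0.1},
    {"x":0,"y":0,"z":0,"yaw":0,"gripper":0.1},
    {"x":0,"y":0,"z":0,"yaw":0,"gripper":0.1},
    {"x":0,"y":0,"z":0,"yaw":0,"gripper":0.1},
  ],
)

```text
time_s: 4.47
position: [506.6, -267.7, 22.1]
tcp_rot: [[0.714, 0.7, 0.0], [0.7, -0.714, -0.0], [0.0, 0.0, -1.0]]
contact_force: [0.1, -0.6, 3.0]
grip_width: 16.1
finger_force: 58.6
```

Emit:
step_arm(
  deltas=[
    {"x":0,"y":0,"z":-0.015,"yaw":0,"gripper":0.1},
    {"x":0,"y":0,"z":-0.04,"yaw":0,"gripper":0.1},
    {"x":0,"y":0,"z":-0.07,"yaw":0,"gripper":0.1},
    {"x":0,"y":0,"z":-0.1,"yaw":0,"gripper":0.1},
    {"x":0,"y":0,"z":-0.13,"yaw":0,"gripper":0.1},
    {"x":0,"y":0,"z":-0.15,"yaw":0,"gripper":0.1},
    {"x":0,"y":0,"z":-0.15,"yaw":0,"gripper":0.1},
    {"x":0,"y":0,"z":-0.15,"yaw":0,"gripper":0.1},
  ],
)

```text
time_s: 5.13
position: [506.4, -267.6, 171.5]
tcp_rot: [[0.714, 0.7, 0.0], [0.7, -0.714, -0.0], [0.0, 0.0, -1.0]]
contact_force: [-0.8, 0.3, -6.9]
grip_width: 15.9
finger_force: 59.4
```

```bash
python3 - <<'E'
from h import *
import cv2
T=place([569.2,191.8,np.radians(75.55)],[(15,0,75)])[0];print(T)
delta([T[0],T[1],172],255.5)
t=env.snapshot('top');s=env.snapshot('side')
cv2.imwrite('pics/lift.png',np.vstack([cv2.resize(t[60:300,240:560],(800,600))[:300*2:1][:300*2],])[:, :, ::-1])
E
```

```text
[572.94302561 206.32548654  75.        ]
t 5.1333 pos [ 506.4 -267.6  171.5] yaw 44.41 delta [ 0.3792 -0.2919 -0.0006] dyaw 4.964 F [-0.8  0.3 -6.9] q [-30.  -4. 101.   0.  84.  15.]
```

View pics/lift.png

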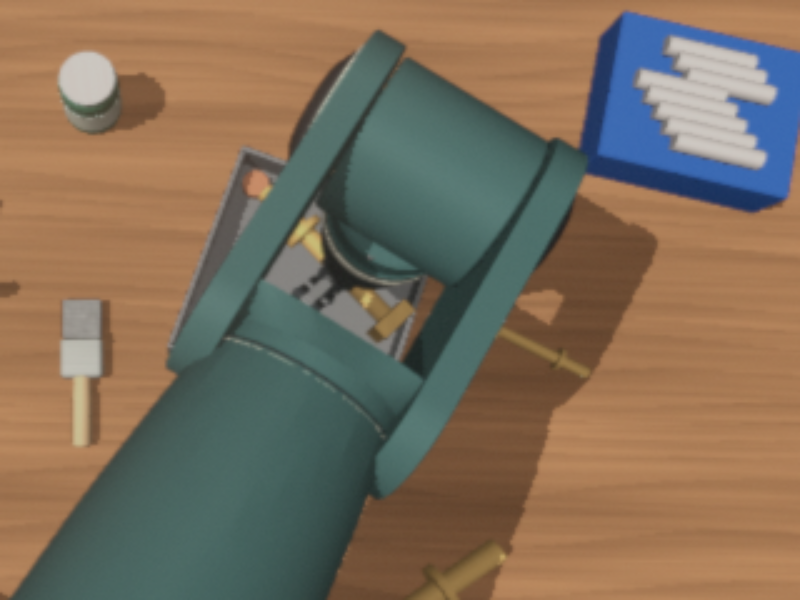

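The spindle is held, with the disc near (310,240) and the head at (393,320) in the crop. Next I carry it and turn it counter-clockwise.

Emit:
step_arm(
  deltas=[
    {"x":0.379,"y":-0.292,"z":0,"yaw":-1,"gripper":0.1},
    {"x":0.379,"y":-0.292,"z":0,"yaw":-1,"gripper":0.1},
    {"x":0.379,"y":-0.292,"z":0,"yaw":-1,"gripper":0.1},
    {"x":0.379,"y":-0.292,"z":0,"yaw":-1,"gripper":0.1},
    {"x":0.379,"y":-0.292,"z":0,"yaw":-1,"gripper":0.1},
    {"x":0.379,"y":-0.292,"z":0,"yaw":-1,"gripper":0.1},
    {"x":0.379,"y":-0.292,"z":0,"yaw":-1,"gripper":0.1},
    {"x":0.379,"y":-0.292,"z":0,"yaw":-1,"gripper":0.1},
  ],
)

```text
time_s: 5.9
position: [551.8, 64.6, 169.6]
tcp_rot: [[0.269, 0.963, -0.003], [0.963, -0.269, -0.0], [-0.001, -0.003, -1.0]]
contact_force: [0.8, 0.0, -5.3]
grip_width: 16.1
finger_force: 59.6
```

```bash
python3 - <<'E'
from h import *
delta([572.9,206.3,172],255.5)
E
```

```text
t 5.9 pos [551.8  64.6 169.6] yaw 74.41 delta [ 0.1422 -0.0177 -0.0025] dyaw 5.964 F [ 0.8  0.  -5.3] q [  4.  -6. 103.  -0.  84.  20.]
```

Emit:
step_arm(
  deltas=[
    {"x":0.142,"y":-0.018,"z":0,"yaw":-1,"gripper":0.1},
    {"x":0.142,"y":-0.018,"z":0,"yaw":-1,"gripper":0.1},
    {"x":0.142,"y":-0.018,"z":0,"yaw":-1,"gripper":0.1},
    {"x":0.142,"y":-0.018,"z":0,"yaw":-1,"gripper":0.1},
    {"x":0.142,"y":-0.018,"z":0,"yaw":-1,"gripper":0.1},
    {"x":0.142,"y":-0.018,"z":0,"yaw":-1,"gripper":0.1},
  ],
)

```text
time_s: 6.4
position: [572.7, 205.0, 169.3]
tcp_rot: [[-0.252, 0.968, -0.003], [0.968, 0.252, -0.001], [-0.0, -0.004, -1.0]]
contact_force: [-0.7, 0.3, -5.5]
grip_width: 16.0
finger_force: 59.6
```

Emit:
step_arm(
  deltas=[
    {"x":0,"y":0,"z":0,"yaw":-1,"gripper":0.1},
    {"x":0,"y":0,"z":0,"yaw":-1,"gripper":0.1},
    {"x":0,"y":0,"z":0,"yaw":-1,"gripper":0.1},
    {"x":0,"y":0,"z":0,"yaw":-1,"gripper":0.1},
    {"x":0,"y":0,"z":0,"yaw":-1,"gripper":0.1},
  ],
)

```text
time_s: 6.82
position: [573.1, 202.9, 170.6]
tcp_rot: [[-0.702, 0.712, -0.002], [0.712, 0.702, -0.001], [0.001, -0.002, -1.0]]
contact_force: [-0.7, 0.0, -4.8]
grip_width: 15.9
finger_force: 59.5
```

Emit:
step_arm(
  deltas=[
    {"x":0,"y":0,"z":0,"yaw":-1,"gripper":0.1},
    {"x":0,"y":0,"z":0,"yaw":-1,"gripper":0.1},
    {"x":0,"y":0,"z":0,"yaw":-1,"gripper":0.1},
    {"x":0,"y":0,"z":0,"yaw":-1,"gripper":0.1},
    {"x":0,"y":0,"z":0,"yaw":-1,"gripper":0.1},
  ],
)

```text
time_s: 7.23
position: [573.3, 203.3, 171.0]
tcp_rot: [[-0.963, 0.268, -0.001], [0.268, 0.963, -0.0], [0.001, -0.001, -1.0]]
contact_force: [-0.1, 0.6, -5.0]
grip_width: 16.1
finger_force: 59.5
```

Emit:
step_arm(
  deltas=[
    {"x":0,"y":0,"z":0,"yaw":-1,"gripper":0.1},
    {"x":0,"y":0,"z":0,"yaw":-1,"gripper":0.1},
    {"x":0,"y":0,"z":0,"yaw":-1,"gripper":0.1},
    {"x":0,"y":0,"z":0,"yaw":-1,"gripper":0.1},
    {"x":0,"y":0,"z":0,"yaw":-1,"gripper":0.1},
  ],
)

```text
time_s: 7.65
position: [573.3, 203.6, 171.3]
tcp_rot: [[-0.969, -0.249, -0.001], [-0.249, 0.969, -0.0], [0.001, -0.0, -1.0]]
contact_force: [0.3, -0.3, -5.8]
grip_width: 15.8
finger_force: 59.5
```

Emit:
step_arm(
  deltas=[
    {"x":0,"y":0,"z":0,"yaw":-1,"gripper":0.1},
    {"x":0,"y":0,"z":0,"yaw":-1,"gripper":0.1},
    {"x":0,"y":0,"z":0,"yaw":-1,"gripper":0.1},
    {"x":0,"y":0,"z":0,"yaw":-1,"gripper":0.1},
    {"x":0,"y":0,"z":0,"yaw":-1,"gripper":0.1},
  ],
)

```text
time_s: 8.07
position: [573.4, 203.8, 171.5]
tcp_rot: [[-0.715, -0.699, -0.0], [-0.699, 0.715, -0.0], [0.0, 0.0, -1.0]]
contact_force: [0.2, 0.2, -5.1]
grip_width: 16.2
finger_force: 59.5
```

Emit:
step_arm(
  deltas=[
    {"x":0,"y":0,"z":0,"yaw":-1,"gripper":0.1},
    {"x":0,"y":0,"z":0,"yaw":-1,"gripper":0.1},
    {"x":0,"y":0,"z":0,"yaw":-1,"gripper":0.1},
    {"x":0,"y":0,"z":0,"yaw":-1,"gripper":0.1},
    {"x":0,"y":0,"z":0,"yaw":-1,"gripper":0.1},
    {"x":0,"y":0,"z":0,"yaw":-1,"gripper":0.1},
    {"x":0,"y":0,"z":0,"yaw":-1,"gripper":0.1},
  ],
)

```text
time_s: 8.65
position: [573.4, 204.0, 171.7]
tcp_rot: [[-0.276, -0.961, -0.0], [-0.961, 0.276, -0.0], [0.0, 0.0, -1.0]]
contact_force: [-0.9, 0.2, -5.1]
grip_width: 16.0
finger_force: 59.5
```

```bash
python3 - <<'E'
from h import *
import cv2
delta([572.9,206.3,110],255.5)
t=env.snapshot('top');s=env.snapshot('side')
cv2.imwrite('pics/t2.png',t[:,:,::-1]);cv2.imwrite('pics/s2.png',s[:,:,::-1])
a=cv2.resize(t[80:230,110:270],None,fx=3.9,fy=3.9,interpolation=2)[:, :400];b=cv2.resize(s[190:340,130:290],None,fx=3.9,fy=3.9,interpolation=2)[:585,:]
cv2.imwrite('pics/m2.png',cv2.resize(np.hstack([cv2.resize(t[80:230,110:270],(640,600)),cv2.resize(s[190:340,130:290],(640,600))]),(800,375))[:,:,::-1])
E
```

```text
t 8.65 pos [573.4 204.  171.7] yaw -106.02 delta [-0.0021  0.0011  0.0617] dyaw -0.051 F [-0.9  0.2 -5.1] q [  17.    0.   96.    0.   84. -147.]
```

View pics/m2.png

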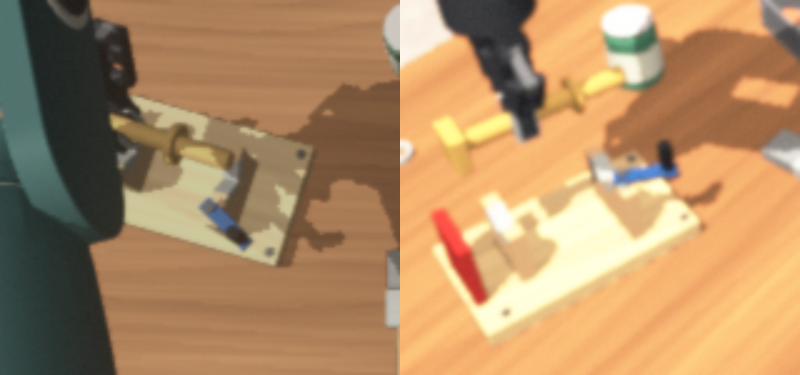

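Head points to the red plate, spindle is above the notches, keeper untouched. I'll fit the held spindle's line from both cameras to check slip and tilt.

```bash
python3 - <<'E'
from h import *
sp=np.array([(453,145),(572,96),(621,77)])/2.5+[130,190]
tp=np.array([(178,142),(231,160)])/2.5+[110,80]
def f(v):
    d=np.array([np.cos(v[3])*np.cos(v[4]),np.sin(v[3])*np.cos(v[4]),np.sin(v[4])])
    P=lambda x:np.array([v[:3]+d*i for i in x])
    return np.r_[(proj('side',P([75,-33,-82]))-sp).ravel(),(proj('top',P([-33,-82]))-tp).ravel()]
r=least_squares(f,[569,190,175,1.3,0],x_scale=[50,50,50,1,1]);v=r.x
print(v[:3].round(1),np.degrees(v[3:]).round(1),r.fun.round(1))
R=env.observe()['position'];c=np.radians(74);print('pred',R-15*np.array([np.cos(c),np.sin(c),0]))
E
```

```text
[362.7  61.5 212.2] [144.2   4.6] [ -7.7  -1.4 -68.5 -11.2 -93.3 -15.3  44.9  80.4  39.5  54.4]
pred [569.32730006 189.65477751 171.83211278]
```

```bash
python3 - <<'E'
from h import *
sp=(np.array([(453,145),(572,96),(621,77)])-[400,0])/2.5+[130,190]
tp=np.array([(178,142),(231,160)])/2.5+[110,80]
def f(v):
    d=np.array([np.cos(v[3])*np.cos(v[4]),np.sin(v[3])*np.cos(v[4]),np.sin(v[4])])
    P=lambda x:np.array([v[:3]+d*i for i in x])
    return np.r_[(proj('side',P([75,-33,-82]))-sp).ravel(),(proj('top',P([-33,-82]))-tp).ravel()]
r=least_squares(f,[569,190,175,1.3,0],x_scale=[50,50,50,1,1]);v=r.x
print(v[:3].round(1),np.degrees(v[3:]).round(1),r.fun.round(1))
R=env.observe()['position'];c=np.radians(74);print('pred',R-15*np.array([np.cos(c),np.sin(c),0]))
E
```

```text
[570.4 189.1 172.4] [74.8  2. ] [-0.4  0.  -0.4  0.2 -0.  -0.4 -0.1  0.5  0.6  0.1]
pred [569.32730006 189.65477751 171.83211278]
```

Emit:
step_arm(
  deltas=[
    {"x":-0.002,"y":0.001,"z":0.02,"yaw":-0.04,"gripper":0.1},
    {"x":-0.002,"y":0.001,"z":0.045,"yaw":-0.04,"gripper":0.1},
    {"x":-0.002,"y":0.001,"z":0.065,"yaw":-0.04,"gripper":0.1},
    {"x":-0.002,"y":0.001,"z":0.08,"yaw":-0.04,"gripper":0.1},
    {"x":-0.002,"y":0.001,"z":0.086,"yaw":-0.04,"gripper":0.1},
    {"x":-0.002,"y":0.001,"z":0.086,"yaw":-0.04,"gripper":0.1},
    {"x":-0.002,"y":0.001,"z":0.086,"yaw":-0.04,"gripper":0.1},
  ],
)

```text
time_s: 9.33
position: [573.3, 206.4, 86.5]
tcp_rot: [[-0.25, -0.968, 0.0], [-0.968, 0.25, 0.0], [-0.0, -0.0, -1.0]]
contact_force: [0.7, -0.1, -5.0]
grip_width: 15.9
finger_force: 59.6
```

```bash
python3 - <<'E'
from h import *
import cv2
delta([572.9,206.3,74],255.5)
s=env.snapshot('side');t=env.snapshot('top')
cv2.imwrite('pics/m3.png',np.hstack([cv2.resize(t[100:200,120:240],(480,400),interpolation=2)[:,80:],cv2.resize(s[225:325,140:260],(480,400),interpolation=2)[:,:400]])[:,:,::-1])
E
```

```text
t 9.3333 pos [573.3 206.4  86.5] yaw -104.47 delta [0.0002 0.0004 0.0125] dyaw 0.001 F [ 0.7 -0.1 -5. ] q [  17.    4.  101.    0.   75. -148.]
```

View pics/m3.png

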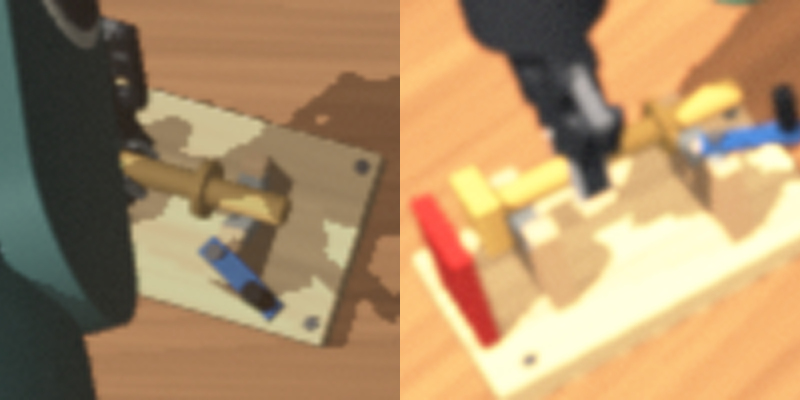

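The head sits between the red plate (430,220) and upright (530,215), and the shaft lies over the notches. Lowering slowly.

Emit:
step_arm(
  deltas=[
    {"x":0,"y":0,"z":0.002,"yaw":0,"gripper":0.1},
    {"x":0,"y":0,"z":0.004,"yaw":0,"gripper":0.1},
    {"x":0,"y":0,"z":0.006,"yaw":0,"gripper":0.1},
    {"x":0,"y":0,"z":0.007,"yaw":0,"gripper":0.1},
    {"x":0,"y":0,"z":0.008,"yaw":0,"gripper":0.1},
    {"x":0,"y":0,"z":0.009,"yaw":0,"gripper":0.1},
    {"x":0,"y":0,"z":0.01,"yaw":0,"gripper":0.1},
    {"x":0,"y":0,"z":0.01,"yaw":0,"gripper":0.1},
  ],
)

```text
time_s: 10.1
position: [573.0, 206.3, 75.6]
tcp_rot: [[-0.248, -0.969, -0.0], [-0.969, 0.248, -0.0], [0.0, 0.0, -1.0]]
contact_force: [0.3, 0.3, -5.3]
grip_width: 15.9
finger_force: 59.6
```

Emit:
step_arm(
  deltas=[
    {"x":0,"y":0,"z":0.001,"yaw":0,"gripper":0.1},
    {"x":0,"y":0,"z":0.001,"yaw":0,"gripper":0.1},
    {"x":0,"y":0,"z":0.002,"yaw":0,"gripper":0.1},
    {"x":0,"y":0,"z":0.002,"yaw":0,"gripper":0.1},
  ],
)

```text
time_s: 10.43
position: [573.3, 206.3, 74.0]
tcp_rot: [[-0.249, -0.969, 0.001], [-0.969, 0.249, 0.0], [-0.0, -0.001, -1.0]]
contact_force: [0.7, -0.4, -5.7]
grip_width: 16.0
finger_force: 59.9
```

Emit:
step_arm(
  deltas=[
    {"x":0,"y":0,"z":0.001,"yaw":0,"gripper":0.1},
    {"x":0,"y":0,"z":0.001,"yaw":0,"gripper":0.1},
    {"x":0,"y":0,"z":0.001,"yaw":0,"gripper":0.1},
  ],
)

```text
time_s: 10.68
position: [573.6, 206.4, 73.5]
tcp_rot: [[-0.249, -0.969, 0.002], [-0.969, 0.249, 0.0], [-0.001, -0.001, -1.0]]
contact_force: [4.4, -2.2, 0.6]
grip_width: 15.9
finger_force: 60.3
```

Emit:
step_arm(
  deltas=[
    {"x":0,"y":0,"z":0.001,"yaw":0,"gripper":0.1},
    {"x":0,"y":0,"z":0.001,"yaw":0,"gripper":0.1},
    {"x":0,"y":0,"z":0.001,"yaw":0,"gripper":0.1},
  ],
)

```text
time_s: 10.93
position: [574.0, 206.4, 73.1]
tcp_rot: [[-0.249, -0.969, 0.003], [-0.969, 0.249, 0.0], [-0.001, -0.002, -1.0]]
contact_force: [5.6, -2.2, 6.4]
grip_width: 15.9
finger_force: 61.0
```

Contact made; a small sideways force shows about 1 mm of offset, so I'll ease over that way.

Emit:
step_arm(
  deltas=[
    {"x":0,"y":-0.001,"z":0,"yaw":0,"gripper":0.1},
    {"x":0,"y":-0.001,"z":0,"yaw":0,"gripper":0.1},
    {"x":0,"y":-0.001,"z":0,"yaw":0,"gripper":0.1},
  ],
)

```text
time_s: 11.18
position: [574.2, 206.3, 73.0]
tcp_rot: [[-0.249, -0.969, 0.001], [-0.969, 0.249, 0.001], [-0.001, -0.0, -1.0]]
contact_force: [-2.9, -0.3, 10.0]
grip_width: 15.9
finger_force: 61.3
```

Emit:
step_arm(
  deltas=[
    {"x":0,"y":0,"z":0,"yaw":0,"gripper":0.22},
    {"x":0,"y":0,"z":0,"yaw":0,"gripper":0.26},
    {"x":0,"y":0,"z":0,"yaw":0,"gripper":0.35},
    {"x":0,"y":0,"z":0,"yaw":0,"gripper":0.5},
    {"x":0,"y":0,"z":0,"yaw":0,"gripper":0.6},
    {"x":0,"y":0,"z":0,"yaw":0,"gripper":0.6},
    {"x":0,"y":0,"z":0,"yaw":0,"gripper":0.6},
  ],
)

```text
time_s: 11.77
position: [574.0, 206.1, 71.8]
tcp_rot: [[-0.248, -0.969, -0.0], [-0.969, 0.248, -0.0], [0.0, 0.0, -1.0]]
contact_force: [-0.2, -0.1, 0.3]
grip_width: 51.0
finger_force: 0.0
```

Emit:
step_arm(
  deltas=[
    {"x":0,"y":0,"z":-0.01,"yaw":0,"gripper":0.6},
    {"x":0,"y":0,"z":-0.03,"yaw":0,"gripper":0.6},
    {"x":0,"y":0,"z":-0.06,"yaw":0,"gripper":0.6},
    {"x":0,"y":0,"z":-0.09,"yaw":0,"gripper":0.6},
    {"x":0,"y":0,"z":-0.12,"yaw":0,"gripper":0.6},
    {"x":0,"y":0,"z":-0.15,"yaw":0,"gripper":0.6},
    {"x":0,"y":0,"z":-0.15,"yaw":0,"gripper":0.6},
  ],
)

```text
time_s: 12.35
position: [575.4, 206.5, 229.6]
tcp_rot: [[-0.248, -0.969, 0.008], [-0.969, 0.248, 0.003], [-0.004, -0.007, -1.0]]
contact_force: [0.2, -0.0, 0.9]
grip_width: 51.4
finger_force: 0.0
```

Spindle released. Before pushing the knob I'll turn the wrist, up high, to a yaw from which it can follow the keeper's arc within the joint 6 range.

Emit:
step_arm(
  deltas=[
    {"x":0,"y":0,"z":0,"yaw":1,"gripper":0.4},
    {"x":0,"y":0,"z":0,"yaw":1,"gripper":0.4},
    {"x":0,"y":0,"z":0,"yaw":1,"gripper":0.4},
    {"x":0,"y":0,"z":0,"yaw":1,"gripper":0.4},
    {"x":0,"y":0,"z":0,"yaw":1,"gripper":0.4},
  ],
)

```text
time_s: 12.77
position: [574.0, 206.1, 222.5]
tcp_rot: [[-0.704, -0.71, 0.0], [-0.71, 0.704, 0.0], [-0.0, -0.0, -1.0]]
contact_force: [-0.2, -0.4, 0.5]
grip_width: 33.9
finger_force: 0.0
```

Emit:
step_arm(
  deltas=[
    {"x":0,"y":0,"z":0,"yaw":1,"gripper":0.4},
    {"x":0,"y":0,"z":0,"yaw":1,"gripper":0.4},
    {"x":0,"y":0,"z":0,"yaw":1,"gripper":0.4},
    {"x":0,"y":0,"z":0,"yaw":1,"gripper":0.4},
    {"x":0,"y":0,"z":0,"yaw":1,"gripper":0.4},
  ],
)

```text
time_s: 13.18
position: [574.0, 206.1, 222.2]
tcp_rot: [[-0.964, -0.266, 0.0], [-0.266, 0.964, 0.0], [-0.0, 0.0, -1.0]]
contact_force: [0.1, -0.4, 0.7]
grip_width: 34.1
finger_force: 0.0
```

Emit:
step_arm(
  deltas=[
    {"x":0,"y":0,"z":0,"yaw":1,"gripper":0.4},
    {"x":0,"y":0,"z":0,"yaw":1,"gripper":0.4},
    {"x":0,"y":0,"z":0,"yaw":1,"gripper":0.4},
    {"x":0,"y":0,"z":0,"yaw":1,"gripper":0.4},
    {"x":0,"y":0,"z":0,"yaw":1,"gripper":0.4},
  ],
)

```text
time_s: 13.6
position: [574.0, 206.1, 222.1]
tcp_rot: [[-0.968, 0.25, 0.0], [0.25, 0.968, 0.0], [-0.0, 0.0, -1.0]]
contact_force: [-0.8, 0.2, 1.0]
grip_width: 34.4
finger_force: 0.0
```

Emit:
step_arm(
  deltas=[
    {"x":0,"y":0,"z":0,"yaw":1,"gripper":0.4},
    {"x":0,"y":0,"z":0,"yaw":1,"gripper":0.4},
    {"x":0,"y":0,"z":0,"yaw":1,"gripper":0.4},
    {"x":0,"y":0,"z":0,"yaw":1,"gripper":0.4},
    {"x":0,"y":0,"z":0,"yaw":1,"gripper":0.4},
  ],
)

```text
time_s: 14.02
position: [574.0, 206.1, 222.1]
tcp_rot: [[-0.715, 0.699, 0.0], [0.699, 0.715, 0.0], [-0.0, 0.0, -1.0]]
contact_force: [0.5, -0.5, 0.6]
grip_width: 34.3
finger_force: 0.0
```

Emit:
step_arm(
  deltas=[
    {"x":0,"y":0,"z":0,"yaw":1,"gripper":0.4},
    {"x":0,"y":0,"z":0,"yaw":1,"gripper":0.4},
    {"x":0,"y":0,"z":0,"yaw":1,"gripper":0.4},
    {"x":0,"y":0,"z":0,"yaw":1,"gripper":0.4},
    {"x":0,"y":0,"z":0,"yaw":1,"gripper":0.4},
  ],
)

```text
time_s: 14.43
position: [574.0, 206.1, 222.0]
tcp_rot: [[-0.27, 0.963, 0.0], [0.963, 0.27, 0.0], [0.0, 0.0, -1.0]]
contact_force: [-0.1, 0.5, 0.2]
grip_width: 34.1
finger_force: 0.0
```

Emit:
step_arm(
  deltas=[
    {"x":0,"y":0,"z":0,"yaw":1,"gripper":0.4},
    {"x":0,"y":0,"z":0,"yaw":1,"gripper":0.4},
    {"x":0,"y":0,"z":0,"yaw":1,"gripper":0.4},
    {"x":0,"y":0,"z":0,"yaw":1,"gripper":0.4},
    {"x":0,"y":0,"z":0,"yaw":1,"gripper":0.4},
  ],
)

```text
time_s: 14.85
position: [574.0, 206.1, 222.0]
tcp_rot: [[0.247, 0.969, 0.0], [0.969, -0.247, 0.0], [0.0, 0.0, -1.0]]
contact_force: [0.1, 0.7, -0.5]
grip_width: 34.2
finger_force: 0.0
```

```bash
python3 - <<'E'
from h import *
import cv2
s=env.snapshot('side');t=env.snapshot('top')
for c in('top','side'):
  for n in('keeper_knob','keeper_pivot'):print(c,n,[(round(d['p'],2),d['at'][0]*640,d['at'][1]*400) for d in env.boxes_of(n,c)])
cv2.imwrite('pics/m4.png',np.hstack([cv2.resize(t[100:200,120:240],(480,400),interpolation=2)[:,80:],cv2.resize(s[225:325,140:260],(480,400),interpolation=2)[:,:400]])[:,:,::-1])
delta([500,100,229])
E
```

```text
top keeper_knob [(0.54, 198.528, 169.2)]
top keeper_pivot [(0.69, 174.08, 146.0), (0.56, 199.68, 165.92), (0.41, 270.528, 204.6)]
side keeper_knob [(0.79, 233.6, 257.8), (0.74, 225.27999999999997, 209.52)]
side keeper_pivot [(0.74, 234.43200000000002, 257.8)]
t 15.15 pos [574.  206.1 221.9] yaw 75.85 delta [-0.121  -0.0459 -0.0071] dyaw None F [-0.3 -0.7 -0.6] q [17. -1. 93. -0. 88. 31.]
```

View pics/m4.png

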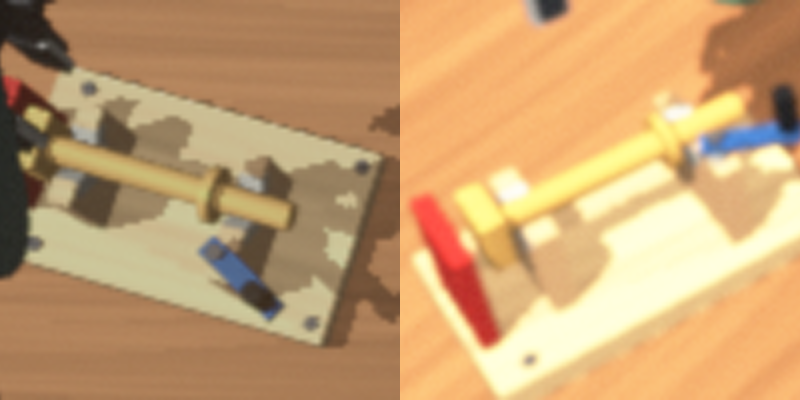

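The spindle rests in both notches: head at (485,225) free between plate and upright, disc between the uprights, keeper still open. Next I work out the keeper angle and the pose over the knob.

```bash
python3 - <<'E'
from h import *
v=[569.2,191.8,np.radians(75.55)]
px=np.array([(433,357),(556,478)])/7+[130,110]
a,b=[ray('top',p,93) for p in px];d=b-a
th=75.55-90-np.degrees(np.arctan2(d[1],d[0]));print('theta',th,'len',np.hypot(*d[:2]))
pv=place(v,[(-52,36,93)])[0]
u=d[:2]/np.hypot(*d[:2]);K=pv[:2]+42*u;print('pivot',pv,'knob',K)
print('side knob px pred',proj('side',[[*K,108]]),proj('top',[[*K,123]]),'c1 obs',np.array((525,450))/7+[130,110])
delta([*K,165],165.55-th)
E
```

```text
theta 117.94506622300189 len 59.06036424610603
pivot [521.36301019 150.42824145  93.        ] knob [493.04498075 119.41067854]
side knob px pred [[236.33165184 252.49893849]] [[202.92848764 173.50298452]] c1 obs [205.         174.28571429]
t 15.15 pos [574.  206.1 221.9] yaw 75.85 delta [-0.1038 -0.0573  0.0569] dyaw 0.942 F [-0.3 -0.7 -0.6] q [17. -1. 93. -0. 88. 31.]
```

Emit:
step_arm(
  deltas=[
    {"x":-0.03,"y":-0.017,"z":0.01,"yaw":0.2,"gripper":0.5},
    {"x":-0.07,"y":-0.038,"z":0.03,"yaw":0.45,"gripper":0.5},
    {"x":-0.104,"y":-0.057,"z":0.057,"yaw":0.94,"gripper":0.5},
    {"x":-0.104,"y":-0.057,"z":0.057,"yaw":0.94,"gripper":0.5},
    {"x":-0.104,"y":-0.057,"z":0.057,"yaw":0.94,"gripper":0.5},
    {"x":-0.104,"y":-0.057,"z":0.057,"yaw":0.94,"gripper":0.5},
    {"x":-0.104,"y":-0.057,"z":0.057,"yaw":0.94,"gripper":0.5},
  ],
)

```text
time_s: 15.73
position: [493.8, 120.0, 165.9]
tcp_rot: [[0.673, 0.74, 0.001], [0.74, -0.673, 0.0], [0.001, 0.001, -1.0]]
contact_force: [-0.3, 1.0, 0.4]
grip_width: 42.7
finger_force: 0.0
```

```bash
python3 - <<'E'
from h import *
delta([493,119.4,115],47.6)
E
```

```text
t 15.7333 pos [493.8 120.  165.9] yaw 47.69 delta [-0.001  -0.0002  0.0509] dyaw 0.003 F [-0.3  1.   0.4] q [ 11. -13. 109.   0.  84.  53.]
```

Descend around the knob with 43 mm open, then narrow to about 26 mm without gripping.

Emit:
step_arm(
  deltas=[
    {"x":-0.001,"y":0,"z":0.015,"yaw":0,"gripper":0.5},
    {"x":-0.001,"y":0,"z":0.03,"yaw":0,"gripper":0.5},
    {"x":-0.001,"y":0,"z":0.042,"yaw":0,"gripper":0.5},
    {"x":-0.001,"y":0,"z":0.05,"yaw":0,"gripper":0.5},
    {"x":-0.001,"y":0,"z":0.05,"yaw":0,"gripper":0.3},
    {"x":-0.001,"y":0,"z":0.05,"yaw":0,"gripper":0.3},
    {"x":-0.001,"y":0,"z":0.05,"yaw":0,"gripper":0.3},
    {"x":-0.001,"y":0,"z":0.05,"yaw":0,"gripper":0.3},
  ],
)

```text
time_s: 16.4
position: [492.7, 118.9, 115.8]
tcp_rot: [[0.676, 0.737, 0.001], [0.737, -0.676, 0.0], [0.001, 0.001, -1.0]]
contact_force: [0.2, -0.2, 0.1]
grip_width: 25.6
finger_force: 0.0
```

Emit:
step_arm(
  deltas=[
    {"x":0.0002,"y":0.0044,"z":0,"yaw":-0.2,"gripper":0.3},
    {"x":0.0009,"y":0.0087,"z":0,"yaw":-0.4,"gripper":0.3},
    {"x":0.0021,"y":0.013,"z":0,"yaw":-0.6,"gripper":0.3},
    {"x":0.0036,"y":0.0171,"z":0,"yaw":-0.8,"gripper":0.3},
    {"x":0.0056,"y":0.021,"z":0,"yaw":-1,"gripper":0.3},
  ],
)

```text
time_s: 16.82
position: [511.9, 108.6, 115.6]
tcp_rot: [[0.213, 0.977, 0.001], [0.977, -0.213, 0.0], [0.0, 0.001, -1.0]]
contact_force: [-1.9, 0.1, -0.2]
grip_width: 25.6
finger_force: 0.6
```

Emit:
step_arm(
  deltas=[
    {"x":0.0002,"y":0.0044,"z":0,"yaw":-0.2,"gripper":0.3},
    {"x":0.0009,"y":0.0087,"z":0,"yaw":-0.4,"gripper":0.3},
    {"x":0.0021,"y":0.013,"z":0,"yaw":-0.6,"gripper":0.3},
    {"x":0.0036,"y":0.0171,"z":0,"yaw":-0.8,"gripper":0.3},
    {"x":0.0056,"y":0.021,"z":0,"yaw":-1,"gripper":0.3},
  ],
)

```text
time_s: 17.23
position: [533.6, 109.4, 115.5]
tcp_rot: [[-0.304, 0.953, 0.001], [0.953, 0.304, -0.0], [-0.0, 0.001, -1.0]]
contact_force: [-0.9, -1.7, 0.1]
grip_width: 25.5
finger_force: 0.7
```

Emit:
step_arm(
  deltas=[
    {"x":0.0002,"y":0.0044,"z":0,"yaw":-0.2,"gripper":0.3},
    {"x":0.0009,"y":0.0087,"z":0,"yaw":-0.4,"gripper":0.3},
    {"x":0.0021,"y":0.013,"z":0,"yaw":-0.6,"gripper":0.3},
    {"x":0.0036,"y":0.0171,"z":0,"yaw":-0.8,"gripper":0.3},
    {"x":0.0056,"y":0.021,"z":0,"yaw":-1,"gripper":0.3},
    {"x":0.0056,"y":0.021,"z":0,"yaw":-1,"gripper":0.3},
  ],
)

```text
time_s: 17.73
position: [552.2, 121.5, 115.5]
tcp_rot: [[-0.74, 0.673, 0.001], [0.673, 0.74, 0.0], [-0.001, 0.001, -1.0]]
contact_force: [0.1, 0.1, -0.3]
grip_width: 25.4
finger_force: 0.0
```

```bash
python3 - <<'E'
from h import *
pv=np.array([521.4,150.4]);p=env.observe()['position'][:2]-pv
print('r',np.hypot(*p),'theta',75.55-90-np.degrees(np.arctan2(p[1],p[0])))
K=place([569.2,191.8,np.radians(75.55)],[(-52,-6,0)])[0];print(K)
delta([K[0],K[1],115],165.55)
E
```

```text
r 42.25049127416532 theta 28.73367360285861
[562.0343725  139.94776974   0.        ]
t 17.7333 pos [552.2 121.5 115.5] yaw 137.73 delta [0.0051 0.0203 0.0005] dyaw -0.927 F [ 0.1  0.1 -0.3] q [ 10.  -3. 105.  -0.  78. -38.]
```

Emit:
step_arm(
  deltas=[
    {"x":0.0002,"y":0.0044,"z":0,"yaw":-0.2,"gripper":0.3},
    {"x":0.0009,"y":0.0087,"z":0,"yaw":-0.4,"gripper":0.3},
    {"x":0.0021,"y":0.013,"z":0,"yaw":-0.6,"gripper":0.3},
    {"x":0.0036,"y":0.0171,"z":0,"yaw":-0.8,"gripper":0.3},
    {"x":0.0052,"y":0.0205,"z":0,"yaw":-0.93,"gripper":0.3},
    {"x":0.0052,"y":0.0205,"z":0,"yaw":-0.93,"gripper":0.3},
  ],
)

```text
time_s: 18.23
position: [561.9, 140.1, 115.3]
tcp_rot: [[-0.967, 0.253, 0.001], [0.253, 0.967, 0.0], [-0.001, 0.0, -1.0]]
contact_force: [0.3, 0.1, -0.7]
grip_width: 25.6
finger_force: 0.0
```

Emit:
step_arm(
  deltas=[
    {"x":0,"y":0.001,"z":0,"yaw":0,"gripper":0.3},
    {"x":0,"y":0.002,"z":0,"yaw":0,"gripper":0.3},
    {"x":0,"y":0.003,"z":0,"yaw":0,"gripper":0.3},
    {"x":0,"y":0.004,"z":0,"yaw":0,"gripper":0.3},
    {"x":0,"y":0.004,"z":0,"yaw":0,"gripper":0.3},
  ],
)

```text
time_s: 18.65
position: [562.7, 143.7, 114.9]
tcp_rot: [[-0.967, 0.255, -0.0], [0.255, 0.967, 0.0], [0.0, 0.0, -1.0]]
contact_force: [-0.0, 0.2, 0.5]
grip_width: 25.3
finger_force: 0.1
```

Emit:
step_arm(
  deltas=[
    {"x":0,"y":0.001,"z":0,"yaw":0,"gripper":0.3},
    {"x":0,"y":0.001,"z":0,"yaw":0,"gripper":0.3},
    {"x":0,"y":0.001,"z":0,"yaw":0,"gripper":0.3},
  ],
)

```text
time_s: 18.9
position: [562.9, 144.7, 114.8]
tcp_rot: [[-0.967, 0.254, -0.0], [0.254, 0.967, 0.0], [0.0, 0.0, -1.0]]
contact_force: [0.9, 0.1, -0.0]
grip_width: 25.7
finger_force: 0.0
```

Emit:
step_arm(
  deltas=[
    {"x":0,"y":0.001,"z":0,"yaw":0,"gripper":0.3},
    {"x":0,"y":0.0015,"z":0,"yaw":0,"gripper":0.3},
    {"x":0,"y":0.0015,"z":0,"yaw":0,"gripper":0.3},
  ],
)

```text
time_s: 19.15
position: [563.3, 146.0, 114.8]
tcp_rot: [[-0.967, 0.254, -0.0], [0.254, 0.967, -0.0], [0.0, -0.0, -1.0]]
contact_force: [0.6, -2.7, 0.4]
grip_width: 25.8
finger_force: 1.0
```

Emit:
step_arm(
  deltas=[
    {"x":0,"y":0.001,"z":0,"yaw":0,"gripper":0.3},
    {"x":0,"y":0.001,"z":0,"yaw":0,"gripper":0.3},
    {"x":0,"y":0.001,"z":0,"yaw":0,"gripper":0.3},
  ],
)

```text
time_s: 19.4
position: [563.4, 146.3, 114.8]
tcp_rot: [[-0.967, 0.254, -0.001], [0.254, 0.967, -0.002], [0.0, -0.002, -1.0]]
contact_force: [-1.6, -8.8, 2.4]
grip_width: 25.7
finger_force: 4.5
```

Force rose at the stop. Now back to centre, lift, and move clear.

Emit:
step_arm(
  deltas=[
    {"x":0,"y":-0.003,"z":0,"yaw":0,"gripper":0.3},
    {"x":0,"y":-0.006,"z":0,"yaw":0,"gripper":0.3},
    {"x":0,"y":-0.006,"z":0,"yaw":0,"gripper":0.3},
    {"x":0,"y":-0.006,"z":-0.02,"yaw":0,"gripper":0.3},
    {"x":0,"y":-0.006,"z":-0.06,"yaw":0,"gripper":0.3},
    {"x":0,"y":-0.006,"z":-0.1,"yaw":0,"gripper":0.3},
    {"x":0,"y":-0.006,"z":-0.14,"yaw":0,"gripper":0.3},
    {"x":0,"y":-0.006,"z":-0.14,"yaw":0,"gripper":0.3},
  ],
)

```text
time_s: 20.07
position: [563.6, 141.7, 263.8]
tcp_rot: [[-0.967, 0.253, 0.01], [0.253, 0.967, 0.002], [-0.009, 0.005, -1.0]]
contact_force: [0.8, 0.3, 1.6]
grip_width: 25.6
finger_force: 0.0
```

Emit:
step_arm(
  deltas=[
    {"x":0,"y":-0.25,"z":0,"yaw":0,"gripper":0.3},
    {"x":0,"y":-0.25,"z":0,"yaw":0,"gripper":0.3},
    {"x":0,"y":-0.25,"z":0,"yaw":0,"gripper":0.3},
    {"x":0,"y":-0.25,"z":0,"yaw":0,"gripper":0.3},
    {"x":0,"y":-0.25,"z":0,"yaw":0,"gripper":0.3},
    {"x":0,"y":-0.25,"z":0,"yaw":0,"gripper":0.3},
    {"x":0,"y":-0.25,"z":0,"yaw":0,"gripper":0.3},
    {"x":0,"y":-0.25,"z":0,"yaw":0,"gripper":0.3},
  ],
)

```text
time_s: 20.73
position: [498.2, -102.3, 255.0]
tcp_rot: [[-0.966, 0.257, 0.001], [0.257, 0.966, 0.0], [-0.001, 0.0, -1.0]]
contact_force: [0.9, 0.9, -0.3]
grip_width: 25.9
finger_force: 0.0
```

```bash
python3 - <<'E'
from h import *
import cv2
s=env.snapshot('side');t=env.snapshot('top')
cv2.imwrite('pics/m5.png',np.hstack([cv2.resize(t[100:200,120:240],(480,400),interpolation=2)[:,:400],cv2.resize(s[225:325,140:260],(480,400),interpolation=2)[:,:400]])[:,:,::-1])
print(proj('top',place([569.2,191.8,np.radians(75.55)],[(-52,36,93),(-52,-6,123),(-52,-15,93)])).round(1)-[120,100])
E
```

```text
[[74.  63.7]
 [75.9 43.5]
 [80.9 43.4]]
```

View pics/m5.png

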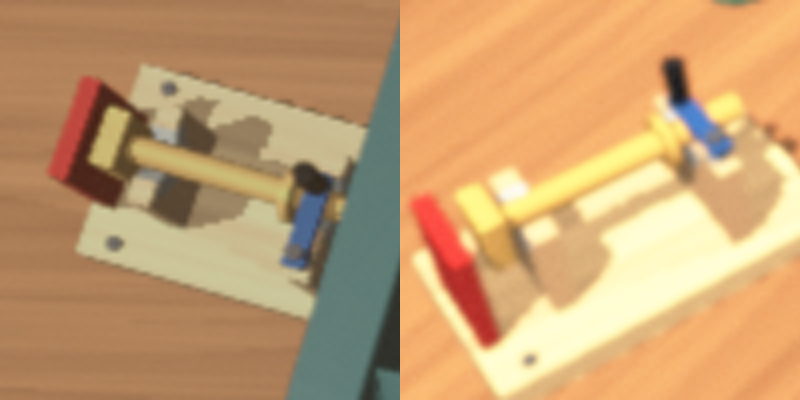

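The picture shows the keeper lying across the tail (knob at 312,178, within 1 px of where a closed keeper should be). The spindle is seated, its head free between the red plate and the upright, and the arm is clear.

```bash
python3 -c "
from bench import env
print(env.close_job())"
```

```text
the job is handed in; nothing more can be done
None
```

The spindle lies in both cradle notches with its head free in the gap, the keeper is swung over its tail to the stop, and the job was handed in after about 21 s on the robot's clock (the result of the judging was not shown).

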